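# Reset the dial under the swivel cover of a drive box

## Robot

A 7-joint arm with a two-finger parallel gripper is mounted at the origin on a cart in front of the work surface, level with it; the furniture and walls round the work are solid. World frame = base frame: x ahead of the robot, y to its left, z up, the work surface at z = 0. Lengths are in mm, angles in rad, forces in N, time in s.
With the tool pointing down it reaches from about 350 to 775 mm from the base axis. Payload 3.1 kg.
Tool frame: the origin (TCP) lies between the finger pads; the fingertips stand 17 mm ahead of it and the grasp point (between the pads) lies 2 mm behind it; z points along the fingers, y is the direction in which the jaws open and shut (so a half turn about z gives the same grasp; the last joint's range is limited). The gripper opens to 85 mm and grips with 20 to 120 N. Pads are 22 mm wide; open, the fingers measure 114 mm over their backs; the gripper's body (76 mm by 85 mm) begins 54 mm behind the grasp point. The pads swing forward as they close: fully open they stand 13 mm farther back than shut.
Start: joints at [-1.174, 0.311, 0.014, 1.512, -0.004, 1.319, -0.027], TCP at [233.645, 497.923, 248.304] pointing down, gripper open.
Joint ranges: [-2.7, 2.7], [-0.3, 1.91], [-1.27, 1.3], [0.12, 2.57], [-1.44, 4.58], [0.2, 2.03], [-3.05, 3.05]. Speed limits (rad/s): [2.79, 2.79, 3.14, 3.14, 3.14, 3.14, 3.14].

## Interface

Orientations are given as a unit quaternion [x, y, z, w].
In Python, from bench import arm, eyes gives the robot as it stands.
- The arm moves only by the shell command python3 -m handwheel 'ROWS' [FORCE]. ROWS is JSON, a list of rows, each an object of numbers: "tx", "ty", "tz": the shift along the tool's x, y, z in cm; "wx", "wy", "wz": the turn, a rotation vector about the tool's x, y, z in rad; "claw": the closure, from 0 (fully open) to 1 (shut). In form: [{"tx": .., "ty": .., "tz": .., "wx": .., "wy": .., "wz": .., "claw": ..}, ...]. A call has 1 to 12 rows; each row shifts and turns the commanded pose from where the row before left it, along the tool's axes as they then stand; what a row does not reach is not made up. A row lasts 1/10 s, in which the tool goes at most 50 mm and 8.59 degrees, less where a joint would pass 70% of its speed; a pose out of reach is approached as far as the arm can. A call with a gripper value outside its range is refused whole. The fingers move at their own pace and stop on an object; FORCE is the grip in N (left out, the last holds). Time passes only in rows, so rows that do not move let the fingers close. It gives the time, the measured TCP pose, the force and the opening at its end, in the units of the state.
- arm.state(): the state, without advancing time (a new reading comes with each control period).
- eyes.get_image(name): name is "scene" or "side" or "wrist"; returns (picture, depth): 384x512x3 uint8, blue, green, red; 384x512 float32, mm along the optical axis (not along the pixel's ray), 0 where there is no reading.
- eyes.camera_model(name): a dict with "vertical_fov" (degrees; the focal length in pixels is half the picture's height over the tangent of half this angle, whatever the lens; pixels are square), "cx", "cy" (the principal point, pixels), "dist_coeffs" ([k1, k2, p1, p2, k3] as OpenCV has them; the pictures are not rectified), "R" (3x3) and "t" (3): a world point X has camera coordinates R X + t. Camera axes: x right, y down, z forward; pixel columns grow to the right and rows downward; lengths in mm; the calibration is good to about 2 mm. A picture is of the moment at which its call begins: read the wrist's pose just before it. camera_model takes no time and is no camera call; for the wrist camera it gives the pose at the moment of the call.
- arm.hand_in(): hands the job in, once; it reports no verdict.
Trained networks look in the newest picture that a camera, given by its name, has taken for a name from the list of things; names that differ only in an ending like _2 or _b are one class to them, and where a whole thing is asked for, a point or a joint stands for the part that bears it (a point fixed in the world has none). Each returns a list of dicts, best first, with "confidence" (0 to 1); they miss things now and then, are a little off and sometimes report something else, mostly with a low value. They report only what shows in the picture. A call takes as long as a camera call.
- eyes.boxes_of(camera, thing): "bbox" ([left, top, right, bottom] in pixels, round what is visible of it).
- eyes.landmark_of(camera, thing): "at" ([row, column] in pixels: a listed point, or the origin of a listed thing).
The state is a dict: "clock": time; "joint_pos": joint angles; "qd": joint speeds; "joint_torque": joint torques, N m; "ee_pos": TCP position; "eef_rot": TCP orientation; "ft_force": force on the tool from outside, world axes, zero at the start; "moment": the same for the moment, N m; "grip_width": finger opening in mm.
Only numpy, scipy, OpenCV 4.12 (cv2) and the standard library are available. Lean on these libraries where they do the work, as an engineer would, in place of code of your own. Each camera call takes 0.05 s, during which the arm holds its last target. There are 200 camera calls.

## Task

Reset the dial inside the grey drive box: swing its flat round cover sideways on the pivot screw until the port is completely uncovered, then turn the dial clockwise, in two goes because it is a long way (let go of it about half way and take it again), until the nose of its bar points at the index wedge. Then swing the cover fully shut again, and leave the tin, the brass weight and the carton where they stand.

Things in the scene. Friction and masses are not known exactly. Their poses are not given: they have to be found in the camera images.
- drive_box: Grey painted drive box fixed to the table, 140 mm (its x) by 164 mm (its y) by 50 mm high, on a 164 x 110 x 6 mm foot flange. Its origin lies at table height under the axis of the round port in its top; its yaw gives its x and y axes. Its block reaches x = -70 to +70 mm and y = -98 to +66 mm. The port is 100 mm wide and 28 mm deep (port floor 22 mm above the table). A steel stop pin stands beside the cover on the side towards which the cover does not swing.
- port (a point): Centre of the port's mouth, 50 mm above the table, on the dial's axis. The tall sieve shaker (0.8 m) stands fixed to the left of and beyond the box: it takes up x = 0.49 to 0.88 m, y = 0 to 0.33 m in the room; from the robot's start on the left the way to the box leads round its front.
- pivot (a point): Pivot screw of the cover, 80 mm from the port's centre along the box's -y; axis vertical. The point is on the cover's top face, 55 mm above the table.
- cover (a joint): Angle of the flat steel cover about the pivot screw, rad: 0 = shut (against its stop), growing anticlockwise seen from above, 1.95 = end stop. The cover is a 4 mm plate (underside 51 mm, top 55 mm above the table): a disc of 116 mm, centred 80 mm from the pivot, with a tongue to the pivot. The port is completely uncovered above 1.5. At the start it is shut or a little ajar (0 to 0.3). It stays where it is left; moving it takes about 1.5 N at its knob.
- cover_knob (a point): Centre of the round black knob on the cover, 124 mm from the pivot axis: upright cylinder of 20 mm diameter, its top 79 mm above the table, 24 mm above the cover's top face (the lowest 4 mm is a thinner neck). This point is 69 mm above the table. It turns with the cover, so it travels on an arc; being round it may turn between the fingers.
- dial (a joint): Angle of the dial in the port, rad: 0 = the bar's nose points at the index wedge, growing anticlockwise seen from above; stops at -0.5 and 3.0. At the start it stands at 2.2 to 2.9, so it must be turned clockwise, past the half way, to 0; there is no detent or stop at 0. It has light friction (0.06 N m) and stays where it is left.
- dial_bar (a point): Middle of the dial's upright grip bar, on the dial's axis, 36 mm above the table. The bar is 44 mm long, 12 mm thick and 20 mm tall: from 26 mm to 46 mm above the table. It stands on a flat disc of 68 mm diameter whose top is 26 mm above the table. The point's x axis runs along the bar towards its nose. Fingers have 44 mm of free space between the bar's faces and the port's wall.
- dial_pointer (a point): Tip of the bar's nose, the pointed end with a white line on top, 27 mm from the dial's axis.
- index_mark (a point): Inner point of the index wedge, a small raised aluminium wedge on the port's floor, 38 mm from the dial's axis along the box's +x.
- sample_tin: Bystander: round metal sample tin, 53 mm wide and 29 mm high, loose; origin at the centre of its underside.
- balance_weight: Bystander: brass balance weight with a knob, 26 mm wide and 27 mm high, loose; origin at the centre of its underside.
- carton: Bystander: small carton, 37 x 59 x 28 mm, loose; origin at the centre of its underside.

How it is judged (in metres and radians):
On the way, in this order (a step that is already met when the one before it is completed fails the run):
1. the cover is swung aside so that the port is completely uncovered (value of joint cover above 1.5 rad), for 0.2 s.
2. with the port open, the dial has been turned about half way (it stands between 0.5 and 1.8 rad) and nothing of the robot touches it (value of joint cover above 1.4 rad and value of joint dial between 0.5 and 1.8 rad and contact force between dial and the arm below 0.1 N and contact force between dial and the fingers below 0.1 N), for 0.2 s.
3. with the port open, the dial has been taken again and its nose points at the index wedge (within 0.12 rad) (value of joint cover above 1.4 rad and value of joint dial between -0.12 and 0.12 rad), for 0.2 s.
At the end, for the whole second after the job is handed in: The dial's nose points at the index wedge within 0.12 rad (7 degrees), the cover is shut (within 0.06 rad of its stop) and at rest; tin, weight and carton stand within 20 mm of where they stood (value of joint dial between -0.12 and 0.12 rad and value of joint cover below 0.06 rad and velocity of joint cover between -0.05 and 0.05 rad/s); the robot touches nothing.
It fails at once if the tin is moved by more than 20 mm (distance of sample_tin from where it was at the start of the episode above 0.02 m).
It fails at once if the brass weight is moved by more than 20 mm (distance of balance_weight from where it was at the start of the episode above 0.02 m).
It fails at once if the carton is moved by more than 20 mm (distance of carton from where it was at the start of the episode above 0.02 m).
It also fails if it takes over 70 s, if anything falls off the work surface, if the arm or the gripper's body presses on something with over 40 N, if the wrist force passes 120 N, or if a joint passes its speed limit or range.

## Working session

There is one attempt and no reset: what is moved stays moved. The work goes in short steps, Python scripts to look and compute and a shell command to move; the robot and the scene stay as the last step left them, time stands still between calls to the robot, and variables do not carry over. Pictures are saved under pics/ and viewed, about 8 in all and at most 12, crops included, and the job is handed in when it is done.

```bash
ls; mkdir -p pics; cat > h.py <<'E'
import numpy as np, cv2
from bench import arm, eyes
from scipy.spatial.transform import Rotation as Rn
def cam(n):
    m=eyes.camera_model(n); f=192/np.tan(np.radians(m["vertical_fov"])/2)
    return np.array([[f,0,m["cx"]],[0,f,m["cy"]],[0,0,1.]]),np.array(m["dist_coeffs"],float),np.array(m["R"],float).reshape(3,3),np.array(m["t"],float)
def ray(c,u,v):
    K,d,R,t=c
    p=cv2.undistortPoints(np.array([[[u,v]]],float),K,d)[0,0]
    return -R.T@t, R.T@np.array([p[0],p[1],1.])
def atz(c,u,v,z):
    o,r=ray(c,u,v); return o+r*(z-o[2])/r[2]
def atd(c,u,v,dep):
    o,r=ray(c,u,v); return o+r*dep
def tri(obs):
    A=np.zeros((3,3));b=np.zeros(3)
    for c,u,v in obs:
        o,r=ray(c,u,v); r=r/np.linalg.norm(r); P=np.eye(3)-np.outer(r,r); A+=P;b+=P@o
    return np.linalg.solve(A,b)
def proj(c,X):
    K,d,R,t=c
    return cv2.projectPoints(np.array([X],float).reshape(-1,1,3),cv2.Rodrigues(R)[0],t,K,d)[0].reshape(-1,2)
E
python3 - <<'E'
from h import *
s=arm.state(); print({k:np.round(v,3).tolist() for k,v in s.items()})
ims=[]
for n in ["scene","side"]:
    im,d=eyes.get_image(n); ims.append(im); c=cam(n)
    np.save(n+"_d.npy",d)
    print(n,"campos",(-c[2].T@c[3]).round())
    for th in ["port","pivot","cover_knob","index_mark","dial_bar","sample_tin","balance_weight","carton","drive_box"]:
        r=eyes.landmark_of(n,th)
        for q in r[:2]:
            v,u=q["at"]; z=d[int(np.clip(round(v),0,383)),int(np.clip(round(u),0,511))]
            print(th,round(q["confidence"],2),[round(u,1),round(v,1)],atd(c,u,v,z).round() if z>0 else None)
cv2.imwrite("pics/a.png",cv2.resize(ims[0],(800,600))); cv2.imwrite("pics/b.png",cv2.resize(ims[1],(800,600)))
E
```

```text
pics
{'clock': 0.0, 'joint_pos': [-1.174, 0.312, 0.014, 1.513, -0.004, 1.319, -0.027], 'qd': [0.0, 0.001, 0.001, -0.0, -0.0, -0.0, -0.001], 'joint_torque': [0.0, -37.991, 0.146, -23.06, 0.012, 0.014, -0.0], 'ee_pos': [233.361, 497.25, 247.217], 'eef_rot': [0.218, 0.976, -0.001, -0.0], 'ft_force': [0.237, -0.52, -0.25], 'moment': [0.019, 0.03, 0.023], 'grip_width': 85.333}
scene campos [  67. -684.  473.]
port 0.62 [313.4, 237.9] [ 547. -230.   54.]
port 0.36 [327.4, 246.6] [ 547. -271.   56.]
pivot 0.85 [338.7, 256.9] [ 535. -312.   61.]
pivot 0.61 [314.6, 242.3] [ 538. -243.   55.]
cover_knob 0.74 [296.7, 226.1] [ 526. -199.   74.]
index_mark 0.68 [326.3, 245.9] [ 547. -267.   56.]
sample_tin 0.67 [193.8, 215.5] [405.  37.  20.]
balance_weight 0.54 [183.4, 205.0] [418. 127.   4.]
balance_weight 0.33 [341.4, 260.6] [ 533. -321.   59.]
carton 0.48 [174.8, 192.0] [425. 196.  12.]
drive_box 0.95 [308.0, 258.4] [ 492. -275.   52.]
drive_box 0.67 [195.8, 218.7] [409.  34.  11.]
side campos [ 167. -599.  560.]
port 0.86 [325.2, 256.5] [ 534. -237.   53.]
port 0.35 [197.5, 214.5] [404.  37.  17.]
pivot 0.74 [358.0, 284.6] [ 534. -320.   60.]
pivot 0.34 [307.1, 238.9] [ 523. -196.   70.]
cover_knob 0.7 [309.7, 236.1] [ 528. -197.   75.]
index_mark 0.88 [338.9, 257.6] [ 552. -254.   56.]
dial_bar 0.5 [321.5, 274.7] [ 500. -268.   54.]
sample_tin 0.76 [196.6, 213.1] [402.  37.  22.]
balance_weight 0.62 [188.0, 194.4] [420. 127.  10.]
carton 0.71 [178.0, 176.9] [424. 197.  20.]
drive_box 0.85 [322.0, 274.0] [ 502. -267.   54.]
```

View pics/b.png

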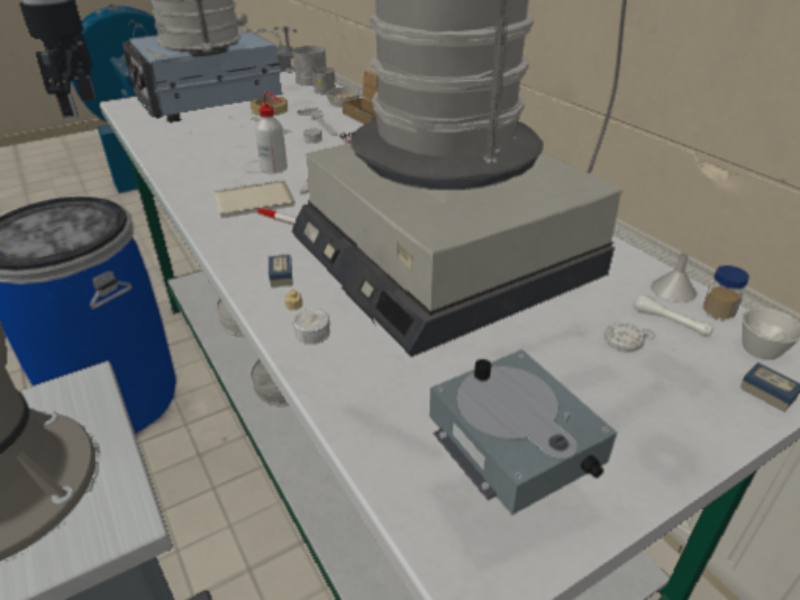

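```bash
python3 - <<'E'
from h import *
c1,c2=cam("scene"),cam("side")
print("pivot",tri([(c1,338.7,256.9),(c2,358,284.6)]).round(1))
print("knob",tri([(c1,296.7,226.1),(c2,309.7,236.1)]).round(1))
s=arm.state();print(Rn.from_quat(s["eef_rot"]).as_matrix().round(2))
E
```

```text
pivot [ 520.4 -326.9   75.5]
knob [ 534.6 -189.6   66.1]
[[-0.91  0.42 -0.  ]
 [ 0.42  0.91  0.  ]
 [ 0.    0.   -1.  ]]
```

The side view shows the box at the lower right, with the knob near (483,370) and the pivot near (560,442). The stop pin is on the +x side, so the cover swings towards the robot. The bystanders stand along x≈0.4–0.43 m, y≈0.04–0.2 m. I'll go round the front of the shaker at height.

```bash
python3 -m handwheel '[{"tx":-3.2,"ty":-3.35},{"tx":-3.2,"ty":-3.35},{"tx":-3.2,"ty":-3.35},{"tx":-3.2,"ty":-3.35},{"tx":-3.2,"ty":-3.35},{"tx":-3.2,"ty":-3.35},{"tx":-3.2,"ty":-3.35},{"tx":-3.2,"ty":-3.35},{}]'; python3 - <<'E'
from h import *
s=arm.state();print(s["joint_pos"],Rn.from_quat(s["eef_rot"]).as_matrix().round(2))
E
```

```text
[-1.17369001  0.3109121   0.01396726  1.51149752 -0.00443201  1.31918501
 -0.02721287] [[-0.91  0.42 -0.  ]
 [ 0.42  0.91  0.  ]
 [ 0.    0.   -1.  ]]schema error: expected keys tx, ty, tz, wx, wy, wz, claw
```

```bash
python3 -m handwheel '[{"tx":-3.2,"ty":-3.35,"tz":0,"wx":0,"wy":0,"wz":0,"claw":0},{"tx":-3.2,"ty":-3.35,"tz":0,"wx":0,"wy":0,"wz":0,"claw":0},{"tx":-3.2,"ty":-3.35,"tz":0,"wx":0,"wy":0,"wz":0,"claw":0},{"tx":-3.2,"ty":-3.35,"tz":0,"wx":0,"wy":0,"wz":0,"claw":0},{"tx":-3.2,"ty":-3.35,"tz":0,"wx":0,"wy":0,"wz":0,"claw":0},{"tx":-3.2,"ty":-3.35,"tz":0,"wx":0,"wy":0,"wz":0,"claw":0},{"tx":-3.2,"ty":-3.35,"tz":0,"wx":0,"wy":0,"wz":0,"claw":0},{"tx":-3.2,"ty":-3.35,"tz":0,"wx":0,"wy":0,"wz":0,"claw":0},{"tx":0,"ty":0,"tz":0,"wx":0,"wy":0,"wz":0,"claw":0}]'; python3 - <<'E'
from h import *
s=arm.state();print(s["joint_pos"],Rn.from_quat(s["eef_rot"]).as_matrix().round(2))
E
```

```text
clock: 1.9
ee_pos: [353.7, 139.9, 248.8]
eef_rot: [0.224, 0.975, -0.001, 0.001]
ft_force: [-0.1, 1.8, 0.3]
grip_width: 85.1
[-0.75332308 -0.05321493  0.31693018  1.92646237  0.01967389  1.26475006
  0.67685103] [[-0.9   0.44  0.  ]
 [ 0.44  0.9  -0.  ]
 [-0.   -0.   -1.  ]]
```

```bash
python3 -m handwheel '[{"tx":-2.1,"ty":-3.5,"tz":0,"wx":0,"wy":0,"wz":0,"claw":0},{"tx":-2.1,"ty":-3.5,"tz":0,"wx":0,"wy":0,"wz":0,"claw":0},{"tx":-2.1,"ty":-3.5,"tz":0,"wx":0,"wy":0,"wz":0,"claw":0},{"tx":-2.1,"ty":-3.5,"tz":0,"wx":0,"wy":0,"wz":0,"claw":0},{"tx":-2.1,"ty":-3.5,"tz":0,"wx":0,"wy":0,"wz":0,"claw":0},{"tx":-3.2,"ty":-2.3,"tz":0,"wx":0,"wy":0,"wz":0,"claw":0},{"tx":-3.2,"ty":-2.3,"tz":0,"wx":0,"wy":0,"wz":0,"claw":0},{"tx":-3.2,"ty":-2.3,"tz":0,"wx":0,"wy":0,"wz":0,"claw":0},{"tx":-3.2,"ty":-2.3,"tz":0,"wx":0,"wy":0,"wz":0,"claw":0},{"tx":-3.2,"ty":-2.3,"tz":0,"wx":0,"wy":0,"wz":0,"claw":0},{"tx":0,"ty":0,"tz":0,"wx":0,"wy":0,"wz":0,"claw":0},{"tx":0,"ty":0,"tz":0,"wx":0,"wy":0,"wz":0,"claw":0}]'; python3 - <<'E'
from h import *
s=arm.state();print(s["joint_pos"],Rn.from_quat(s["eef_rot"]).as_matrix().round(3))
im,d=eyes.get_image("wrist");c=cam("wrist"); np.save("w_d.npy",d)
print("cam",(-c[2].T@c[3]).round(),c[2].round(2))
for th in ["port","pivot","cover_knob","drive_box"]:
    for q in eyes.landmark_of("wrist",th)[:2]:
        v,u=q["at"]; z=d[int(np.clip(round(v),0,383)),int(np.clip(round(u),0,511))]
        print(th,round(q["confidence"],2),[round(u,1),round(v,1)],atd(c,u,v,z).round(1))
cv2.imwrite("pics/w1.png",cv2.resize(im,(800,600)))
E
```

```text
clock: 3.1
ee_pos: [468.2, -228.8, 247.7]
eef_rot: [0.218, 0.976, -0.0, -0.001]
ft_force: [-1.3, 1.3, -0.2]
grip_width: 85.5
[-0.20994731  0.31446078  0.8192024   1.61180602 -0.23434798  1.3193296
  1.77432752] [[-0.905  0.426 -0.002]
 [ 0.426  0.905 -0.   ]
 [ 0.001 -0.001 -1.   ]]
cam [ 403. -197.  374.] [[ 0.43  0.91  0.  ]
 [ 0.87 -0.41  0.29]
 [ 0.26 -0.12 -0.96]]
port 0.69 [277.3, 226.6] [ 540.5 -231.5   57.7]
pivot 0.68 [221.7, 249.6] [ 537.4 -310.1   62.4]
cover_knob 0.79 [307.9, 210.3] [ 527.1 -187.9   80.3]
drive_box 0.91 [273.7, 213.0] [ 521.9 -228.2   56.4]
drive_box 0.19 [285.2, 242.3] [ 566.  -231.2   56.8]
```

View pics/w1.png

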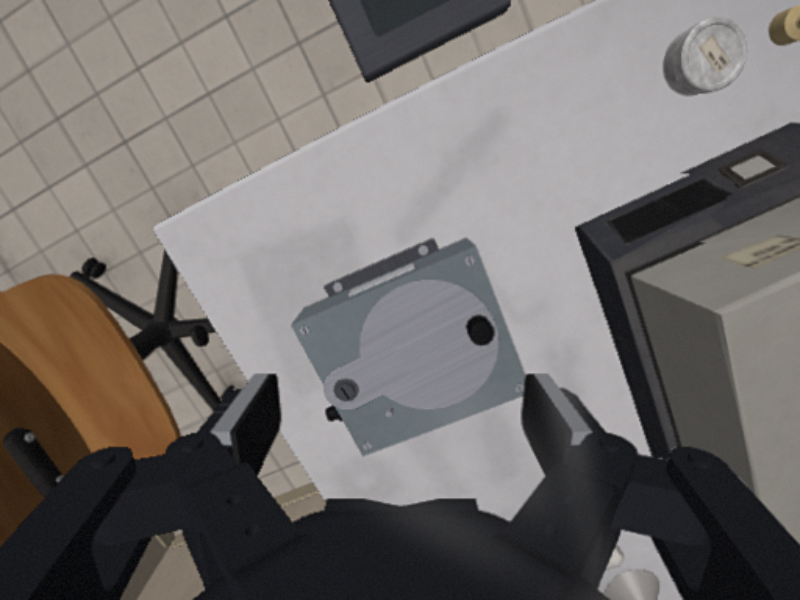

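The wrist view shows the knob at (480,330), the pivot at (346,390), and the box corners at about (293,323), (472,240), (527,390) and (365,455).

```bash
python3 - <<'E'
from h import *
c=cam("wrist")
P=lambda u,v,z:atz(c,u*.64,v*.64,z)[:2].round(1)
k=P(480,329,79);pv=P(346,390,57);print("knob",k,"pivot",pv,np.hypot(*(k-pv)),np.degrees(np.arctan2(*(k-pv)[::-1])))
C=[P(*x,50) for x in [(293,323),(472,240),(527,390),(365,455)]];print(C)
for a,b in [(0,1),(3,2),(0,3),(1,2)]:
    e=C[b]-C[a];print(np.hypot(*e).round(1),np.degrees(np.arctan2(e[1],e[0])).round(1))
c1,c2=cam("scene"),cam("side")
print("knob tri",tri([(c,307.9,210.3),(c2,309.7,236.1)]),"pivot tri",tri([(c,221.7,249.6),(c2,358,284.6),(c1,338.7,256.9)]))
E
```

```text
knob [ 528.3 -187.9] pivot [ 540.6 -311.7] 124.40952535879235 95.67393264213437
[array([ 469.8, -325.8]), array([ 469., -165.]), array([ 611.2, -170.7]), array([ 610.9, -329.3])]
160.8 90.3
158.6 89.9
141.1 -1.4
142.3 -2.3
knob tri [ 536.11603613 -186.78987345   62.73931837] pivot tri [ 539.67777779 -312.23939879   55.41467278]
```

```bash
python3 -m handwheel '[{"tx":-1.84,"ty":3.14,"tz":2,"wx":0,"wy":0,"wz":0,"claw":0.4},{"tx":-1.84,"ty":3.14,"tz":2,"wx":0,"wy":0,"wz":0,"claw":0.4},{"tx":0,"ty":0,"tz":4,"wx":0,"wy":0,"wz":0,"claw":0.4},{"tx":0,"ty":0,"tz":4,"wx":0,"wy":0,"wz":0,"claw":0.4},{"tx":0,"ty":0,"tz":3,"wx":0,"wy":0,"wz":0,"claw":0.4},{"tx":0,"ty":0,"tz":0,"wx":0,"wy":0,"wz":0,"claw":0.4},{"tx":0,"ty":0,"tz":0,"wx":0,"wy":0,"wz":0,"claw":0.4}]'; python3 - <<'E'
from h import *
s=arm.state();print(s["joint_pos"].round(2),Rn.from_quat(s["eef_rot"]).as_matrix().round(3))
im,d=eyes.get_image("wrist");c=cam("wrist")
print("pred px*1.5625",proj(c,[[528.3,-187.9,79],[540.6,-311.7,57]])*1.5625)
print(eyes.landmark_of("wrist","cover_knob")[:1],eyes.landmark_of("wrist","pivot")[:1])
cv2.imwrite("pics/w2.png",cv2.resize(im,(800,600)))
E
```

```text
clock: 4.05
ee_pos: [528.6, -186.7, 99.1]
eef_rot: [0.217, 0.976, 0.0, 0.0]
ft_force: [0.2, -0.1, 0.2]
grip_width: 51.5
[-0.2   0.54  0.72  1.71 -0.4   1.05  1.78] [[-0.906  0.424  0.001]
 [ 0.424  0.906  0.   ]
 [-0.     0.    -1.   ]]
pred px*1.5625 [[397.87229477 368.50671111]
 [181.98849737 465.30939537]]
[{'at': [238.7, 255.4], 'confidence': 0.8}] [{'at': [230.9, 215.9], 'confidence': 0.54}]
```

View pics/w2.png

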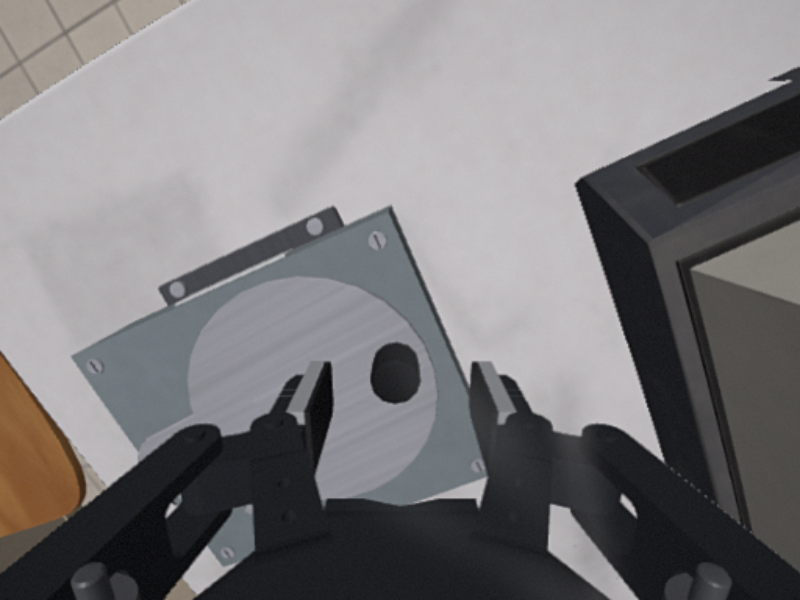

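The knob sits between the fingers at about (395,368), where I predicted it. Next I lower and grip.

```bash
python3 -m handwheel '[{"tx":0,"ty":0,"tz":2.2,"wx":0,"wy":0,"wz":0,"claw":0.4},{"tx":0,"ty":0,"tz":0,"wx":0,"wy":0,"wz":0,"claw":0.4},{"tx":0,"ty":0,"tz":0,"wx":0,"wy":0,"wz":0,"claw":1},{"tx":0,"ty":0,"tz":0,"wx":0,"wy":0,"wz":0,"claw":1},{"tx":0,"ty":0,"tz":0,"wx":0,"wy":0,"wz":0,"claw":1},{"tx":0,"ty":0,"tz":0,"wx":0,"wy":0,"wz":0,"claw":1},{"tx":0,"ty":0,"tz":0,"wx":0,"wy":0,"wz":0,"claw":1}]' 30
python3 - <<'E'
from h import *
s=arm.state();p=np.array(s["ee_pos"][:2]);R=Rn.from_quat(s["eef_rot"]).as_matrix()[:2,:2]
pv=np.array([540.6,-311.7]);r=p-pv;print(p,np.hypot(*r),np.arctan2(r[1],r[0])-np.pi/2)
a0=np.arctan2(r[1],r[0]);prev=p
# fixed orientation waypoints
for i in range(1,13):
    a=a0+i*(np.pi/2+1.72-a0)/12;q=pv+124*np.array([np.cos(a),np.sin(a)])
    print((R.T@(q-prev)/10).round(2),q.round(1));prev=q
E
```

```text
clock: 4.9
ee_pos: [529.3, -189.2, 77.9]
eef_rot: [0.218, 0.976, -0.001, 0.002]
ft_force: [-1.4, -2.5, 6.8]
grip_width: 18.6
[ 529.27417722 -189.17023287] 123.05209504565781 0.09217132961529573
[ 1.44 -0.87] [ 512.6 -190.9]
[ 1.25 -1.13] [ 496.5 -195.8]
[ 1.08 -1.29] [ 481.2 -202.8]
[ 0.9  -1.42] [ 467.1 -211.9]
[ 0.7  -1.53] [ 454.2 -222.7]
[ 0.49 -1.61] [ 443.  -235.2]
[ 0.26 -1.66] [ 433.6 -249.1]
[ 0.04 -1.68] [ 426.1 -264.2]
[-0.19 -1.67] [ 420.7 -280.1]
[-0.42 -1.63] [ 417.5 -296.6]
[-0.63 -1.56] [ 416.6 -313.4]
[-0.84 -1.46] [ 418.  -330.1]
```

```bash
python3 -m handwheel '[{"tx":1.44,"ty":-0.87,"tz":0,"wx":0,"wy":0,"wz":0,"claw":1},{"tx":1.25,"ty":-1.13,"tz":0,"wx":0,"wy":0,"wz":0,"claw":1},{"tx":1.08,"ty":-1.29,"tz":0,"wx":0,"wy":0,"wz":0,"claw":1},{"tx":0.9,"ty":-1.42,"tz":0,"wx":0,"wy":0,"wz":0,"claw":1},{"tx":0,"ty":0,"tz":0,"wx":0,"wy":0,"wz":0,"claw":1}]'
```

```text
clock: 5.4
ee_pos: [464.4, -206.5, 77.6]
eef_rot: [0.218, 0.976, 0.004, -0.002]
ft_force: [-5.1, 7.1, 15.9]
grip_width: 18.7
```

```bash
python3 -m handwheel '[{"tx":0.95,"ty":-1.4,"tz":-0.15,"wx":0,"wy":0,"wz":0,"claw":1},{"tx":0.6,"ty":-1.55,"tz":0,"wx":0,"wy":0,"wz":0,"claw":1},{"tx":0.26,"ty":-1.66,"tz":0,"wx":0,"wy":0,"wz":0,"claw":1},{"tx":0.04,"ty":-1.68,"tz":0,"wx":0,"wy":0,"wz":0,"claw":1},{"tx":0,"ty":0,"tz":0,"wx":0,"wy":0,"wz":0,"claw":1}]'
```

```text
clock: 5.9
ee_pos: [415.2, -256.0, 77.2]
eef_rot: [0.219, 0.976, 0.004, -0.007]
ft_force: [-13.7, 6.0, 15.5]
grip_width: 17.7
```

```bash
python3 - <<'E'
from h import *
s=arm.state();print(s["joint_pos"].round(2),s["ft_force"].round(1))
im,d=eyes.get_image("wrist");c=cam("wrist")
print("pred",proj(c,[[540.6,-311.7,57],[540.6,-231.7,50],list(s["ee_pos"][:2])+[79]])*1.5625)
print(eyes.landmark_of("wrist","cover_knob")[:1],eyes.landmark_of("wrist","pivot")[:1],eyes.landmark_of("wrist","dial_bar")[:1])
a=cv2.resize(im,(400,300));im,d=eyes.get_image("side")
b=cv2.resize(im[180:330,230:430],(400,300))
cv2.imwrite("pics/w3.png",np.hstack([cv2.resize(cv2.vconcat([a]),(400,300)),b]))
E
```

```text
[-0.06  0.45  0.75  1.91 -0.38  0.94  2.  ] [-13.7   6.   15.5]
pred [[406.13232793 627.1729163 ]
 [555.85379674 559.96195942]
 [399.36431104 401.05246191]]
[{'at': [269.4, 255.6], 'confidence': 0.65}] [] [{'at': [346.9, 343.7], 'confidence': 0.71}]
```

View pics/w3.png

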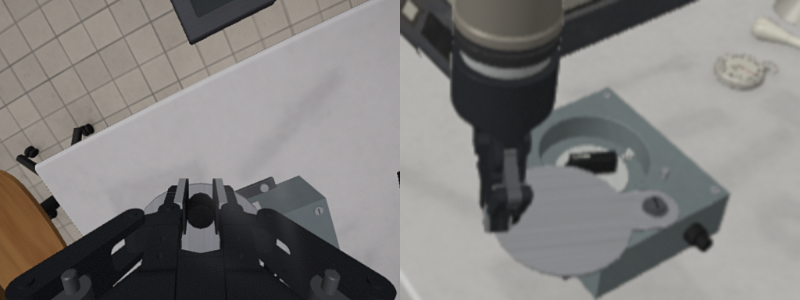

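The knob has slipped towards the inner edge of the pads, at about (202,210) in the left half of the picture. I'll loosen the grip, recentre, and push it the rest of the way as a loose cage, since the jaw axis is now nearly tangential.

```bash
python3 -m handwheel '[{"tx":0,"ty":0,"tz":0,"wx":0,"wy":0,"wz":0,"claw":0.62},{"tx":0,"ty":0,"tz":0,"wx":0,"wy":0,"wz":0,"claw":0.62},{"tx":0,"ty":0,"tz":0,"wx":0,"wy":0,"wz":0,"claw":0.62}]';python3 - <<'E'
from h import *
s=arm.state();p=np.array(s["ee_pos"][:2]);R=Rn.from_quat(s["eef_rot"]).as_matrix()[:2,:2]
im,d=eyes.get_image("wrist");c=cam("wrist");l=eyes.landmark_of("wrist","cover_knob")[0]["at"]
k=atz(c,l[1],l[0],69)[:2];pv=np.array([540.6,-311.7]);r=k-pv
a=np.arctan2(r[1],r[0])%(2*np.pi);print("knob",k,np.hypot(*r),"ang",a-np.pi/2)
prev=p
for b in np.linspace(a,np.pi/2+1.85,7):
    q=pv+124*np.array([np.cos(b),np.sin(b)]);print((R.T@(q-prev)/10).round(2),q.round());prev=q
E
```

```text
clock: 6.45
ee_pos: [423.2, -258.7, 77.8]
eef_rot: [0.217, 0.976, 0.0, 0.0]
ft_force: [0.5, -0.4, 1.3]
grip_width: 32.3
knob [ 426.08136255 -260.56779555] 125.41539242176498 ang 1.1508594858080587
[-0.48 -0.04] [ 427. -261.]
[-0.11 -1.44] [ 422. -275.]
[-0.28 -1.42] [ 419. -289.]
[-0.44 -1.38] [ 417. -303.]
[-0.6  -1.32] [ 417. -317.]
[-0.75 -1.24] [ 418. -332.]
[-0.88 -1.14] [ 421. -346.]
```

```bash
python3 -m handwheel '[{"tx":-0.5,"ty":0,"tz":0,"wx":0,"wy":0,"wz":0,"claw":0.62},{"tx":-0.1,"ty":-1.44,"tz":0,"wx":0,"wy":0,"wz":0,"claw":0.62},{"tx":-0.28,"ty":-1.42,"tz":0,"wx":0,"wy":0,"wz":0,"claw":0.62},{"tx":-0.44,"ty":-1.38,"tz":0,"wx":0,"wy":0,"wz":0,"claw":0.62},{"tx":-0.6,"ty":-1.32,"tz":0,"wx":0,"wy":0,"wz":0,"claw":0.62},{"tx":-0.75,"ty":-1.24,"tz":0,"wx":0,"wy":0,"wz":0,"claw":0.62},{"tx":-0.9,"ty":-1.14,"tz":0,"wx":0,"wy":0,"wz":0,"claw":0.62},{"tx":0,"ty":0,"tz":0,"wx":0,"wy":0,"wz":0,"claw":0.62},{"tx":0,"ty":0,"tz":0,"wx":0,"wy":0,"wz":0,"claw":0.62}]'; python3 - <<'E'
from h import *
s=arm.state();print(s["joint_pos"].round(2))
im,d=eyes.get_image("wrist");c=cam("wrist");l=eyes.landmark_of("wrist","cover_knob")[0]["at"]
k=atz(c,l[1],l[0],69)[:2];r=k-np.array([540.6,-311.7]);print("knob",k,np.hypot(*r),"ang",np.arctan2(r[1],r[0])%(2*np.pi)-np.pi/2)
E
```

```text
clock: 7.45
ee_pos: [421.3, -346.3, 77.7]
eef_rot: [0.218, 0.976, -0.0, -0.0]
ft_force: [0.2, -0.5, 0.2]
grip_width: 32.2
[ 0.13  0.54  0.73  1.77 -0.42  0.99  2.16]
knob [ 416.13648498 -339.32705849] 127.49282698061579 ang 1.7892240803576058
```

```bash
python3 -m handwheel '[{"tx":0,"ty":0,"tz":-4,"wx":0,"wy":0,"wz":0,"claw":0.5},{"tx":0,"ty":0,"tz":-4,"wx":0,"wy":0,"wz":0,"claw":0.5},{"tx":-0.5,"ty":4,"tz":0,"wx":0,"wy":0,"wz":0,"claw":0.5},{"tx":-0.5,"ty":4,"tz":0,"wx":0,"wy":0,"wz":0,"claw":0.5},{"tx":-0.5,"ty":4,"tz":0,"wx":0,"wy":0,"wz":0,"claw":0.5},{"tx":0,"ty":0,"tz":0,"wx":0,"wy":0,"wz":0,"claw":0.5},{"tx":0,"ty":0,"tz":0,"wx":0,"wy":0,"wz":0,"claw":0.5}]'; python3 - <<'E'
from h import *
s=arm.state();print(s["joint_pos"].round(2))
im,d=eyes.get_image("wrist");c=cam("wrist")
H={"port":50,"dial_bar":46,"dial_pointer":46,"index_mark":26,"cover_knob":69}
for t,z in H.items():
    for q in eyes.landmark_of("wrist",t)[:2]:
        v,u=q["at"];print(t,round(q["confidence"],2),u,v,atz(c,u,v,z).round(1))
cv2.imwrite("pics/w4.png",cv2.resize(im,(800,600)))
E
```

```text
clock: 8.25
ee_pos: [486.3, -241.9, 157.6]
eef_rot: [0.215, 0.977, 0.0, -0.0]
ft_force: [0.1, -1.3, -0.1]
grip_width: 43.1
[-0.13  0.44  0.76  1.69 -0.33  1.15  1.86]
port 0.75 288.5 243.4 [ 542.9 -236.1   50. ]
dial_bar 0.86 283.5 235.0 [ 534.5 -237.4   46. ]
dial_pointer 0.65 286.5 209.5 [ 511.2 -224.2   46. ]
cover_knob 0.65 113.7 179.6 [ 416.3 -344.1   69. ]
```

View pics/w4.png

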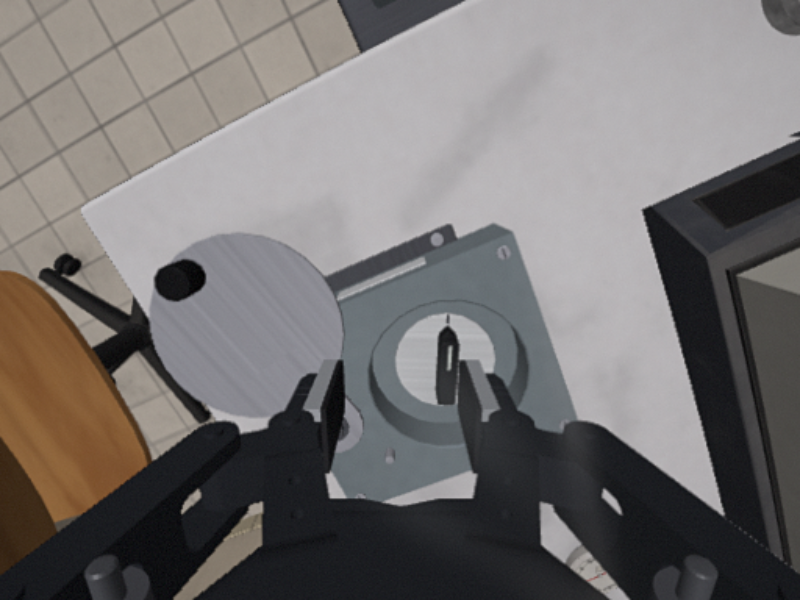

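The port is fully uncovered. The bar's nose is at about (447,326) with its tail at (445,402), and the cover knob is at (180,280).

```bash
python3 - <<'E'
from h import *
c=cam("wrist");P=lambda u,v,z:atz(c,u*.64,v*.64,z)[:2].round(1)
n=P(448,324,46);t=P(446,403,46)
print("nose",n,"tail",t,np.hypot(*(n-t)),"dir",np.arctan2(*(n-t)[::-1]),"port",P(449.5,372,50))
print("bar centre",t+(n-t)*22/49, "edge",P(497,224,50),P(577,420,50))
s=arm.state();R=Rn.from_quat(s["eef_rot"]).as_matrix();print(np.arctan2(R[1,0],R[0,0]))
E
```

```text
nose [ 509.  -224.7] tail [ 558.3 -247.5] 54.316940267286746 dir 2.7084133724503263 port [ 536.9 -236.3]
bar centre [ 536.16530612 -237.26326531] edge [ 464.9 -176.1] [ 604.5 -174.8]
2.700117444358014
```

```bash
python3 -m handwheel '[{"tx":-2.2,"ty":1.42,"tz":1,"wx":0,"wy":0,"wz":0,"claw":0.5},{"tx":-2.2,"ty":1.42,"tz":1,"wx":0,"wy":0,"wz":0,"claw":0.5},{"tx":0,"ty":0,"tz":3,"wx":0,"wy":0,"wz":0,"claw":0.5},{"tx":0,"ty":0,"tz":2.7,"wx":0,"wy":0,"wz":0,"claw":0.5},{"tx":0,"ty":0,"tz":0,"wx":0,"wy":0,"wz":0,"claw":0.5},{"tx":0,"ty":0,"tz":0,"wx":0,"wy":0,"wz":0,"claw":0.5}]'; python3 - <<'E'
from h import *
s=arm.state();R=Rn.from_quat(s["eef_rot"]).as_matrix()
im,d=eyes.get_image("wrist");c=cam("wrist");p=np.array(s["ee_pos"])
for t,z in {"dial_bar":46,"dial_pointer":46,"port":50,"index_mark":26}.items():
    for q in eyes.landmark_of("wrist",t)[:1]:
        v,u=q["at"];print(t,round(q["confidence"],2),u,v,atz(c,u,v,z).round(1))
print("proj tcp axis at 46, centres",proj(c,[[p[0],p[1],46],[538,-235,46],[540.6,-231.7,50]])*1.5625)
cv2.imwrite("pics/w5.png",cv2.resize(im,(800,600)))
E
```

```text
clock: 9.15
ee_pos: [537.0, -237.8, 80.9]
eef_rot: [0.218, 0.976, -0.0, -0.0]
ft_force: [-0.4, 0.1, 0.0]
grip_width: 42.6
dial_bar 0.92 261.6 226.2 [ 538.8 -234.6   46. ]
dial_pointer 0.74 263.9 188.9 [ 516.1 -222.5   46. ]
port 0.95 267.6 237.5 [ 546.1 -233.8   50. ]
index_mark 0.57 282.2 262.1 [ 581.3 -236.3   26. ]
proj tcp axis at 46, centres [[400.28747865 352.99764113]
 [407.1356616  352.32665208]
 [417.13437422 358.31021644]]
```

View pics/w5.png

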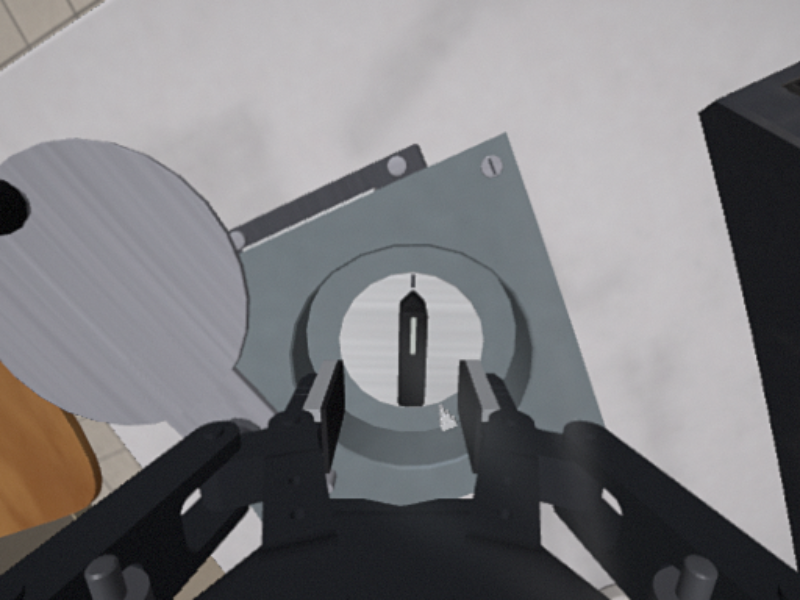

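The bar lies along the tool, with its nose at (413,290) and tail at (411,405). That is about 12 px, or 5 mm, right of the jaw centre. The index wedge is near (445,413). I'll correct by 5 mm, then descend and grip.

```bash
python3 -m handwheel '[{"tx":0,"ty":0.5,"tz":0,"wx":0,"wy":0,"wz":0,"claw":0.5},{"tx":0,"ty":0,"tz":1.6,"wx":0,"wy":0,"wz":0,"claw":0.5},{"tx":0,"ty":0,"tz":1.7,"wx":0,"wy":0,"wz":0,"claw":0.5},{"tx":0,"ty":0,"tz":0,"wx":0,"wy":0,"wz":0,"claw":0.5},{"tx":0,"ty":0,"tz":0,"wx":0,"wy":0,"wz":0,"claw":1},{"tx":0,"ty":0,"tz":0,"wx":0,"wy":0,"wz":0,"claw":1},{"tx":0,"ty":0,"tz":0,"wx":0,"wy":0,"wz":0,"claw":1},{"tx":0,"ty":0,"tz":0,"wx":0,"wy":0,"wz":0,"claw":1},{"tx":0,"ty":0,"tz":0,"wx":0,"wy":0,"wz":0,"claw":1}]' 40; python3 -c "
from bench import arm;s=arm.state();print(s['joint_pos'].round(2),s['moment'].round(2))"
```

```text
clock: 10.3
ee_pos: [539.7, -233.7, 48.4]
eef_rot: [0.218, 0.976, -0.001, 0.001]
ft_force: [-0.5, -2.6, -0.4]
grip_width: 11.1
[-0.08  0.65  0.67  1.67 -0.47  0.98  1.89] [-0.51  0.12 -0.03]
```

```bash
python3 -m handwheel '[{"tx":0,"ty":0,"tz":0,"wx":0,"wy":0,"wz":0.14,"claw":1},{"tx":0,"ty":0,"tz":0,"wx":0,"wy":0,"wz":0.14,"claw":1},{"tx":0,"ty":0,"tz":0,"wx":0,"wy":0,"wz":0.14,"claw":1},{"tx":0,"ty":0,"tz":0,"wx":0,"wy":0,"wz":0.14,"claw":1},{"tx":0,"ty":0,"tz":0,"wx":0,"wy":0,"wz":0.14,"claw":1},{"tx":0,"ty":0,"tz":0,"wx":0,"wy":0,"wz":0.14,"claw":1},{"tx":0,"ty":0,"tz":0,"wx":0,"wy":0,"wz":0.14,"claw":1},{"tx":0,"ty":0,"tz":0,"wx":0,"wy":0,"wz":0.14,"claw":1},{"tx":0,"ty":0,"tz":0,"wx":0,"wy":0,"wz":0.14,"claw":1},{"tx":0,"ty":0,"tz":0,"wx":0,"wy":0,"wz":0.14,"claw":1},{"tx":0,"ty":0,"tz":0,"wx":0,"wy":0,"wz":0,"claw":1},{"tx":0,"ty":0,"tz":0,"wx":0,"wy":0,"wz":0,"claw":1}]'; python3 -c "
from bench import arm;s=arm.state();print(s['joint_pos'].round(2),s['moment'].round(2))"
```

```text
clock: 11.5
ee_pos: [540.2, -233.5, 48.4]
eef_rot: [0.794, 0.607, -0.0, 0.001]
ft_force: [0.6, -3.7, 1.8]
grip_width: 10.6
[-0.26  0.78  1.    1.68 -0.73  1.1   0.69] [-0.72 -0.02 -0.1 ]
```

```bash
python3 -m handwheel '[{"tx":0,"ty":0,"tz":0,"wx":0,"wy":0,"wz":0,"claw":0.55},{"tx":0,"ty":0,"tz":0,"wx":0,"wy":0,"wz":0,"claw":0.55},{"tx":0,"ty":0,"tz":0,"wx":0,"wy":0,"wz":0,"claw":0.55},{"tx":0,"ty":0,"tz":-2.4,"wx":0,"wy":0,"wz":0,"claw":0.55},{"tx":0,"ty":0,"tz":-3,"wx":0,"wy":0,"wz":0,"claw":0.55},{"tx":0,"ty":0,"tz":0,"wx":0,"wy":0,"wz":0,"claw":0.55},{"tx":0,"ty":0,"tz":0,"wx":0,"wy":0,"wz":0,"claw":0.55},{"tx":0,"ty":0,"tz":0,"wx":0,"wy":0,"wz":0,"claw":0.55}]'; python3 - <<'E'
from h import *
s=arm.state();R=Rn.from_quat(s["eef_rot"]).as_matrix();print(s["joint_pos"].round(2),"yaw",np.arctan2(R[1,0],R[0,0]))
im,d=eyes.get_image("wrist");c=cam("wrist")
for t,z in {"dial_bar":46,"dial_pointer":46,"port":50,"index_mark":26,"cover_knob":69}.items():
    for q in eyes.landmark_of("wrist",t)[:1]:
        v,u=q["at"];print(t,round(q["confidence"],2),u*1.5625,v*1.5625,atz(c,u,v,z).round(1))
print(proj(c,[[540,-233.5,46]])*1.5625)
cv2.imwrite("pics/w6.png",cv2.resize(im,(800,600)))
E
```

```text
clock: 12.3
ee_pos: [539.2, -231.4, 100.7]
eef_rot: [0.795, 0.607, -0.0, -0.001]
ft_force: [0.2, 0.1, -0.1]
grip_width: 38.1
[-0.29  0.72  1.05  1.63 -0.67  1.19  0.65] yaw 1.3035177089597094
dial_bar 0.64 399.0625 341.5625 [ 539.4 -231.5   46. ]
dial_pointer 0.59 404.375 285.78125 [ 548.9 -206.2   46. ]
port 0.93 400.62499999999994 352.1875 [ 539.2 -235.2   50. ]
index_mark 0.6 474.6875 314.6875 [ 578.2 -235.3   26. ]
[[401.4244358  345.16719218]]
```

View pics/w6.png

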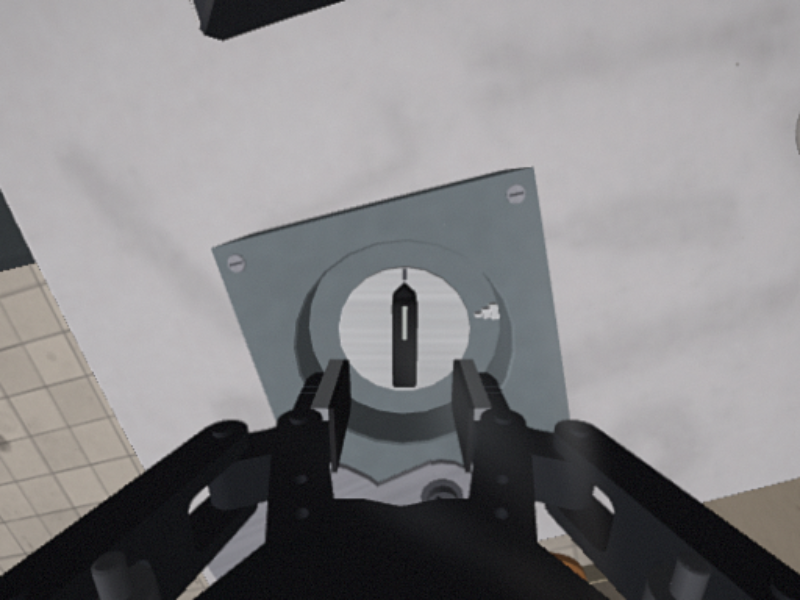

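The wrist view shows the bar with its nose at (404,285) and the index wedge at (474,315). The disc centre is about (405,327).

```bash
python3 - <<'E'
from h import *
c=cam("wrist");P=lambda u,v,z:atz(c,u*.64,v*.64,z)[:2].round(1)
a=lambda e:np.arctan2(e[1],e[0]).round(3)
ctr=P(405,327,26);w=P(474,315,26);print(ctr,w,np.hypot(*(w-ctr)),"index dir",a(w-ctr))
print("box x dir",a(P(533,168,50)-P(212,247,50)), "screws",a(P(516,194,50)-P(236,263,50)))
print("bar dir",a(P(404,284,46)-P(404,387,46)))
E
```

```text
[ 542.6 -233.4] [ 578.3 -236.5] 35.83434107110099 index dir -0.087
box x dir -0.035 screws -0.03
bar dir 1.304
```

```bash
python3 -m handwheel '[{"tx":0,"ty":0.1,"tz":2.6,"wx":0,"wy":0,"wz":0,"claw":0.55},{"tx":0,"ty":0,"tz":2.7,"wx":0,"wy":0,"wz":0,"claw":0.55},{"tx":0,"ty":0,"tz":0,"wx":0,"wy":0,"wz":0,"claw":0.55},{"tx":0,"ty":0,"tz":0,"wx":0,"wy":0,"wz":0,"claw":1},{"tx":0,"ty":0,"tz":0,"wx":0,"wy":0,"wz":0,"claw":1},{"tx":0,"ty":0,"tz":0,"wx":0,"wy":0,"wz":0,"claw":1},{"tx":0,"ty":0,"tz":0,"wx":0,"wy":0,"wz":0,"claw":1},{"tx":0,"ty":0,"tz":0,"wx":0,"wy":0,"wz":0,"claw":1},{"tx":0,"ty":0,"tz":0,"wx":0,"wy":0,"wz":0.14,"claw":1},{"tx":0,"ty":0,"tz":0,"wx":0,"wy":0,"wz":0.14,"claw":1},{"tx":0,"ty":0,"tz":0,"wx":0,"wy":0,"wz":0.14,"claw":1},{"tx":0,"ty":0,"tz":0,"wx":0,"wy":0,"wz":0.14,"claw":1}]' 40; python3 -c "
from bench import arm;s=arm.state();print(s['joint_pos'].round(2),s['moment'].round(2))"
```

```text
clock: 13.8
ee_pos: [540.7, -233.5, 50.2]
eef_rot: [0.933, 0.36, 0.0, 0.001]
ft_force: [-3.0, 1.4, 4.6]
grip_width: 10.6
[-0.32  0.85  1.12  1.68 -0.83  1.16  0.19] [0.07 0.69 0.08]
```

```bash
python3 -m handwheel '[{"tx":0,"ty":0,"tz":0,"wx":0,"wy":0,"wz":0.14,"claw":1},{"tx":0,"ty":0,"tz":0,"wx":0,"wy":0,"wz":0.14,"claw":1},{"tx":0,"ty":0,"tz":0,"wx":0,"wy":0,"wz":0.14,"claw":1},{"tx":0,"ty":0,"tz":0,"wx":0,"wy":0,"wz":0.14,"claw":1},{"tx":0,"ty":0,"tz":0,"wx":0,"wy":0,"wz":0.14,"claw":1},{"tx":0,"ty":0,"tz":0,"wx":0,"wy":0,"wz":0,"claw":1},{"tx":0,"ty":0,"tz":0,"wx":0,"wy":0,"wz":0,"claw":1}]'; python3 - <<'E'
from h import *
s=arm.state();R=Rn.from_quat(s["eef_rot"]).as_matrix();print(s["joint_pos"].round(2),"yaw",np.arctan2(R[1,0],R[0,0]))
E
```

```text
clock: 14.5
ee_pos: [540.9, -234.0, 50.2]
eef_rot: [1.0, 0.021, 0.001, 0.001]
ft_force: [-1.7, -0.4, 5.0]
grip_width: 10.4
[-0.36  0.93  1.23  1.68 -0.92  1.23 -0.44] yaw 0.04294193573693112
```

```bash
python3 -m handwheel '[{"tx":0,"ty":0,"tz":0,"wx":0,"wy":0,"wz":0.08,"claw":1},{"tx":0,"ty":0,"tz":0,"wx":0,"wy":0,"wz":0,"claw":1},{"tx":0,"ty":0,"tz":0,"wx":0,"wy":0,"wz":0,"claw":1},{"tx":0,"ty":0,"tz":0,"wx":0,"wy":0,"wz":0,"claw":0.55},{"tx":0,"ty":0,"tz":0,"wx":0,"wy":0,"wz":0,"claw":0.55},{"tx":0,"ty":0,"tz":0,"wx":0,"wy":0,"wz":0,"claw":0.55},{"tx":0,"ty":0,"tz":-2.4,"wx":0,"wy":0,"wz":0,"claw":0.55},{"tx":0,"ty":0,"tz":-4,"wx":0,"wy":0,"wz":0,"claw":0.55},{"tx":0,"ty":0,"tz":0,"wx":0,"wy":0,"wz":0,"claw":0.55},{"tx":0,"ty":0,"tz":0,"wx":0,"wy":0,"wz":0,"claw":0.55}]'; python3 - <<'E'
from h import *
s=arm.state();R=Rn.from_quat(s["eef_rot"]).as_matrix();print(s["joint_pos"].round(2),"yaw",np.arctan2(R[1,0],R[0,0]))
im,d=eyes.get_image("wrist");c=cam("wrist")
for t,z in {"dial_bar":46,"dial_pointer":46,"port":50,"index_mark":26,"cover_knob":69}.items():
    for q in eyes.landmark_of("wrist",t)[:1]:
        v,u=q["at"];print(t,round(q["confidence"],2),u*1.5625,v*1.5625,atz(c,u,v,z).round(1))
print(proj(c,[[540,-233.5,46]])*1.5625)
cv2.imwrite("pics/w7.png",cv2.resize(im,(800,600)))
E
```

```text
clock: 15.5
ee_pos: [541.5, -232.9, 113.8]
eef_rot: [1.0, -0.018, 0.001, 0.0]
ft_force: [-0.3, -0.3, -0.6]
grip_width: 38.0
[-0.37  0.83  1.26  1.62 -0.82  1.31 -0.59] yaw -0.03660585072883138
dial_bar 0.95 402.18749999999994 327.34375 [ 544.7 -233.3   46. ]
dial_pointer 0.74 402.18749999999994 276.71875 [ 570.3 -234.2   46. ]
port 0.71 404.84375000000006 338.90625 [ 540.2 -234.4   50. ]
index_mark 0.88 397.34375 252.1875 [ 578.7 -232.1   26. ]
cover_knob 0.59 610.78125 550.46875 [ 421.3 -340.8   69. ]
[[402.92110692 336.27611742]]
```

View pics/w7.png

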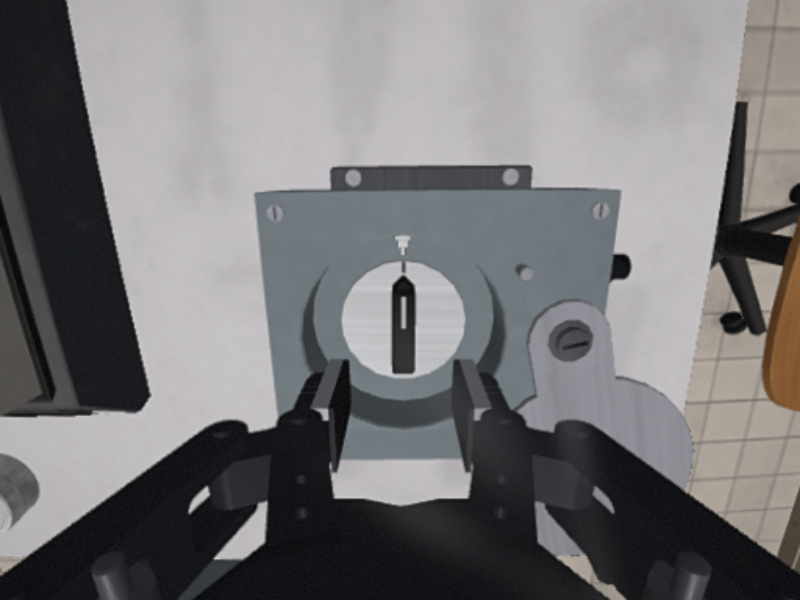

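The nose points at the wedge: nose (403,277), wedge (403,245), and the box edge is horizontal, so the bar and box agree within about 0.02 rad. Next is closing the cover. I turn the tool back first to get away from joint 3's limit, so that its x axis lies radially at the knob.

```bash
python3 -m handwheel '[{"tx":0,"ty":0,"tz":-1,"wx":0,"wy":0,"wz":-0.14,"claw":0.55},{"tx":0,"ty":0,"tz":0,"wx":0,"wy":0,"wz":-0.14,"claw":0.55},{"tx":0,"ty":0,"tz":0,"wx":0,"wy":0,"wz":-0.14,"claw":0.55},{"tx":0,"ty":0,"tz":0,"wx":0,"wy":0,"wz":-0.14,"claw":0.55},{"tx":0,"ty":0,"tz":0,"wx":0,"wy":0,"wz":-0.14,"claw":0.55},{"tx":0,"ty":0,"tz":0,"wx":0,"wy":0,"wz":-0.14,"claw":0.55},{"tx":0,"ty":0,"tz":0,"wx":0,"wy":0,"wz":-0.14,"claw":0.55},{"tx":0,"ty":0,"tz":0,"wx":0,"wy":0,"wz":-0.14,"claw":0.55},{"tx":0,"ty":0,"tz":0,"wx":0,"wy":0,"wz":-0.14,"claw":0.55},{"tx":0,"ty":0,"tz":0,"wx":0,"wy":0,"wz":-0.14,"claw":0.55},{"tx":0,"ty":0,"tz":0,"wx":0,"wy":0,"wz":-0.14,"claw":0.55},{"tx":0,"ty":0,"tz":0,"wx":0,"wy":0,"wz":-0.14,"claw":0.55}]'; python3 -c "
from h import *
s=arm.state();print(s['joint_pos'].round(2))"
python3 -m handwheel '[{"tx":0,"ty":0,"tz":0,"wx":0,"wy":0,"wz":-0.14,"claw":0.55},{"tx":0,"ty":0,"tz":0,"wx":0,"wy":0,"wz":-0.14,"claw":0.55},{"tx":0,"ty":0,"tz":0,"wx":0,"wy":0,"wz":-0.14,"claw":0.55},{"tx":0,"ty":0,"tz":0,"wx":0,"wy":0,"wz":-0.14,"claw":0.55},{"tx":0,"ty":0,"tz":0,"wx":0,"wy":0,"wz":-0.14,"claw":0.55},{"tx":0,"ty":0,"tz":0,"wx":0,"wy":0,"wz":-0.14,"claw":0.55},{"tx":0,"ty":0,"tz":0,"wx":0,"wy":0,"wz":-0.14,"claw":0.55},{"tx":0,"ty":0,"tz":0,"wx":0,"wy":0,"wz":-0.14,"claw":0.55},{"tx":0,"ty":0,"tz":0,"wx":0,"wy":0,"wz":0,"claw":0.55}]'
python3 - <<'E'
from h import *
s=arm.state();R=Rn.from_quat(s["eef_rot"]).as_matrix();print(s["joint_pos"].round(2),"yaw",np.arctan2(R[1,0],R[0,0]))
p=np.array(s["ee_pos"]);im,d=eyes.get_image("wrist");c=cam("wrist")
for q in eyes.landmark_of("wrist","cover_knob")[:1]:
    v,u=q["at"];k=atz(c,u,v,69);print(q["confidence"],u,v,k,"tool delta",R.T@(k-p)/10)
for q in eyes.landmark_of("wrist","pivot")[:1]: print(q,atz(c,q["at"][1],q["at"][0],55))
cv2.imwrite("pics/w8.png",im)
E
```

```text
clock: 17.0
ee_pos: [540.2, -232.5, 122.1]
eef_rot: [0.679, 0.734, -0.0, -0.001]
ft_force: [-1.0, -0.5, -0.1]
grip_width: 38.4
[-0.21  0.62  0.89  1.61 -0.51  1.17  0.87]
clock: 17.9
ee_pos: [540.2, -232.7, 122.2]
eef_rot: [0.189, 0.982, 0.0, -0.0]
ft_force: [-0.6, -0.5, -0.5]
grip_width: 38.6
[-0.05  0.54  0.62  1.6  -0.34  1.11  1.85] yaw 2.7622057433768554
0.78 38.0 112.9 [ 416.75003917 -339.98671041   69.        ] tool delta [  7.48787334 -14.53590555   5.32652007]
{'at': [245.1, 161.9], 'confidence': 0.6} [ 539.0297919  -314.92546371   55.        ]
```

```bash
python3 -m handwheel '[{"tx":1.87,"ty":-3.63,"tz":0,"wx":0,"wy":0,"wz":0,"claw":0.4},{"tx":1.87,"ty":-3.63,"tz":0,"wx":0,"wy":0,"wz":0,"claw":0.4},{"tx":1.87,"ty":-3.63,"tz":0,"wx":0,"wy":0,"wz":0,"claw":0.4},{"tx":1.87,"ty":-3.63,"tz":0,"wx":0,"wy":0,"wz":0,"claw":0.4},{"tx":0,"ty":0,"tz":1,"wx":0,"wy":0,"wz":-0.14,"claw":0.4},{"tx":0,"ty":0,"tz":0,"wx":0,"wy":0,"wz":-0.14,"claw":0.4},{"tx":0,"ty":0,"tz":0,"wx":0,"wy":0,"wz":0,"claw":0.4},{"tx":0,"ty":0,"tz":0,"wx":0,"wy":0,"wz":0,"claw":0.4}]'
cat > k.py <<'E'
from h import *
s=arm.state();R=Rn.from_quat(s["eef_rot"]).as_matrix();yaw=np.arctan2(R[1,0],R[0,0]);print(s["joint_pos"].round(2),"yaw",yaw)
p=np.array(s["ee_pos"]);im,d=eyes.get_image("wrist");c=cam("wrist")
for q in eyes.landmark_of("wrist","cover_knob")[:1]:
    v,u=q["at"];k=atz(c,u,v,72);r=k[:2]-[540,-313];print(q["confidence"],u,v,k,"tool delta",R.T@(k-p)/10,"r",np.hypot(*r),"cover",np.arctan2(r[1],r[0])%6.2832-np.pi/2)
E
python3 k.py
```

```text
clock: 18.85
ee_pos: [417.6, -340.0, 112.8]
eef_rot: [0.051, 0.999, -0.0, 0.0]
ft_force: [0.2, -0.2, -0.4]
grip_width: 51.4
[ 0.21  0.45  0.59  1.75 -0.29  1.03  2.37] yaw 3.0392837673637514
0.56 389.5 326.9 [ 516.45267334 -244.20433881   72.        ] tool delta [-8.85168338 10.53419251  4.08018429] r 72.71395733412226 cover 0.3297801482509839
```

```bash
python3 -m handwheel '[{"tx":0,"ty":0,"tz":1.7,"wx":0,"wy":0,"wz":0,"claw":0.4},{"tx":0,"ty":0,"tz":1.7,"wx":0,"wy":0,"wz":0,"claw":0.4},{"tx":0,"ty":0,"tz":0,"wx":0,"wy":0,"wz":0,"claw":0.4},{"tx":0,"ty":0,"tz":0,"wx":0,"wy":0,"wz":0,"claw":0.68},{"tx":0,"ty":0,"tz":0,"wx":0,"wy":0,"wz":0,"claw":0.68},{"tx":0,"ty":0,"tz":0,"wx":0,"wy":0,"wz":0,"claw":0.68}]' 20
python3 - <<'E'
from h import *
exec(open("k.py").read())
cv2.imwrite("pics/w9.png",cv2.resize(im,(600,450)))
pv=np.array([540,-313.]);a=1.78+np.pi/2;d=1.78/13;lag=a-3.04
p2=pv+124*np.array([np.cos(a),np.sin(a)]);q=pv+124*np.array([np.cos(a-d),np.sin(a-d)]);print(p2,"row cm",R[:2,:2].T@(q-p2)/10,"wz",d)
E
```

```text
clock: 19.55
ee_pos: [418.1, -340.5, 79.8]
eef_rot: [0.049, 0.999, -0.001, 0.001]
ft_force: [0.2, -0.2, -0.0]
grip_width: 27.2
[ 0.22  0.49  0.58  1.78 -0.32  0.96  2.4 ] yaw 3.0426858965121073
0.6 257.4 242.6 [ 414.66421557 -339.78098213   72.        ] tool delta [0.3498123  0.03782156 0.77595791] r 128.16504929813365 cover 1.781319296925591
[ 418.70362076 -338.7524442 ] row cm [0.4026881  1.64803444] wz 0.13692307692307693
```

View pics/w9.png

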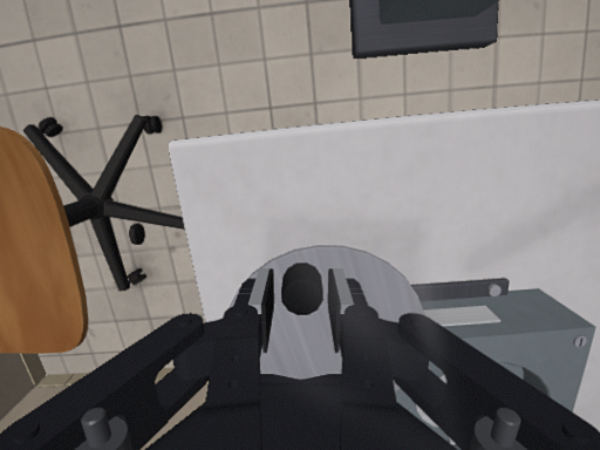

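The knob is centred between the pads at (302,290). I'll swing the cover back, turning the tool with it.

```bash
python3 -m handwheel '[{"tx":0.4,"ty":1.65,"tz":0,"wx":0,"wy":0,"wz":0.137,"claw":0.68},{"tx":0.4,"ty":1.65,"tz":0,"wx":0,"wy":0,"wz":0.137,"claw":0.68},{"tx":0.4,"ty":1.65,"tz":0,"wx":0,"wy":0,"wz":0.137,"claw":0.68},{"tx":0.4,"ty":1.65,"tz":0,"wx":0,"wy":0,"wz":0.137,"claw":0.68},{"tx":0.4,"ty":1.65,"tz":0,"wx":0,"wy":0,"wz":0.137,"claw":0.68},{"tx":0.4,"ty":1.65,"tz":0,"wx":0,"wy":0,"wz":0.137,"claw":0.68},{"tx":0,"ty":0,"tz":0,"wx":0,"wy":0,"wz":0,"claw":0.68}]'; python3 k.py
```

```text
clock: 20.35
ee_pos: [438.9, -240.6, 78.8]
eef_rot: [0.442, 0.897, 0.001, -0.0]
ft_force: [0.4, -0.5, 0.6]
grip_width: 27.4
[-0.13  0.47  0.78  1.89 -0.4   0.94  1.49] yaw 2.225314491578147
0.89 252.5 247.1 [ 436.32257243 -241.99932412   72.        ] tool delta [ 0.04277264 -0.29070987  0.68221008] r 125.65868439420609 cover 0.9703291298757852
```

```bash
python3 -m handwheel '[{"tx":0.4,"ty":1.65,"tz":0,"wx":0,"wy":0,"wz":0.137,"claw":0.68},{"tx":0.4,"ty":1.65,"tz":0,"wx":0,"wy":0,"wz":0.137,"claw":0.68},{"tx":0.4,"ty":1.65,"tz":0,"wx":0,"wy":0,"wz":0.137,"claw":0.68},{"tx":0.4,"ty":1.65,"tz":0,"wx":0,"wy":0,"wz":0.137,"claw":0.68},{"tx":0.4,"ty":1.65,"tz":0,"wx":0,"wy":0,"wz":0.137,"claw":0.68},{"tx":0.4,"ty":1.65,"tz":0,"wx":0,"wy":0,"wz":0.137,"claw":0.68},{"tx":0,"ty":0,"tz":0,"wx":0,"wy":0,"wz":0,"claw":0.68}]'; python3 k.py
```

```text
clock: 21.15
ee_pos: [523.9, -191.6, 78.7]
eef_rot: [0.764, 0.645, -0.0, 0.001]
ft_force: [-0.5, 0.6, -0.3]
grip_width: 27.4
[-0.33  0.64  0.94  1.74 -0.59  1.06  0.65] yaw 1.402767578763468
0.95 249.9 248.0 [ 520.30014654 -190.34724737   72.        ] tool delta [ 0.06692823 -0.3758556   0.66600885] r 124.2247235976505 cover 0.159254707272813
```

```bash
python3 -m handwheel '[{"tx":0.2,"ty":0.82,"tz":0,"wx":0,"wy":0,"wz":0.068,"claw":0.68},{"tx":0.2,"ty":0.82,"tz":0,"wx":0,"wy":0,"wz":0.068,"claw":0.68},{"tx":0.15,"ty":0.6,"tz":0,"wx":0,"wy":0,"wz":0.05,"claw":0.68},{"tx":0,"ty":0,"tz":0,"wx":0,"wy":0,"wz":0,"claw":0.68},{"tx":0,"ty":0,"tz":0,"wx":0,"wy":0,"wz":0,"claw":0.68}]'; python3 k.py
```

```text
clock: 21.75
ee_pos: [544.3, -192.3, 79.0]
eef_rot: [0.821, 0.57, 0.0, 0.0]
ft_force: [-0.9, -0.0, -0.0]
grip_width: 27.3
[-0.33  0.7   0.97  1.68 -0.63  1.11  0.47] yaw 1.2135893546890546
0.92 249.8 244.8 [ 543.42392817 -187.79623995   72.        ] tool delta [ 0.39192629 -0.24487993  0.69623319] r 125.25056811973832 cover -0.02734003372234728
```

Push on in 2 mm steps until the stop answers.

```bash
for i in 1; do python3 -m handwheel '[{"tx":0.06,"ty":0.2,"tz":0,"wx":0,"wy":0,"wz":0,"claw":0.68},{"tx":0.06,"ty":0.2,"tz":0,"wx":0,"wy":0,"wz":0,"claw":0.68},{"tx":0,"ty":0,"tz":0,"wx":0,"wy":0,"wz":0,"claw":0.68}]'; done; python3 -m handwheel '[{"tx":0.06,"ty":0.2,"tz":0,"wx":0,"wy":0,"wz":0,"claw":0.68},{"tx":0.06,"ty":0.2,"tz":0,"wx":0,"wy":0,"wz":0,"claw":0.68},{"tx":0,"ty":0,"tz":0,"wx":0,"wy":0,"wz":0,"claw":0.68}]';python3 k.py
```

```text
clock: 22.15
ee_pos: [544.9, -191.9, 78.6]
eef_rot: [0.822, 0.57, -0.003, -0.003]
ft_force: [-8.7, 1.3, 6.3]
grip_width: 27.6
clock: 22.45
ee_pos: [545.2, -191.9, 78.3]
eef_rot: [0.822, 0.569, -0.005, -0.007]
ft_force: [-15.6, 2.6, 12.1]
grip_width: 27.3
[-0.32  0.71  0.97  1.66 -0.63  1.13  0.46] yaw 1.2106546011929427
0.86 247.2 249.3 [ 541.85740525 -189.30898764   72.        ] tool delta [ 0.12412103 -0.39181061  0.6331685 ] r 123.7049574279452 cover -0.015015364703743872
```

It is firm on the stop: 15 N and the TCP no longer advances. Now I release, lift and look.

```bash
python3 -m handwheel '[{"tx":-0.2,"ty":-0.7,"tz":0,"wx":0,"wy":0,"wz":0,"claw":0.68},{"tx":0,"ty":0,"tz":0,"wx":0,"wy":0,"wz":0,"claw":0.5},{"tx":0,"ty":0,"tz":0,"wx":0,"wy":0,"wz":0,"claw":0.4},{"tx":0,"ty":0,"tz":0,"wx":0,"wy":0,"wz":0,"claw":0.4},{"tx":0,"ty":0,"tz":-3,"wx":0,"wy":0,"wz":0,"claw":0.4},{"tx":0,"ty":0,"tz":-4,"wx":0,"wy":0,"wz":0,"claw":0.4},{"tx":-2,"ty":-2,"tz":-4,"wx":0,"wy":0,"wz":0,"claw":0.4},{"tx":-2,"ty":-2,"tz":-3,"wx":0,"wy":0,"wz":0,"claw":0.4},{"tx":0,"ty":0,"tz":0,"wx":0,"wy":0,"wz":0,"claw":0.4},{"tx":0,"ty":0,"tz":0,"wx":0,"wy":0,"wz":0,"claw":0.4}]'; python3 k.py; python3 - <<'E'
from h import *
im,d=eyes.get_image("wrist");c=cam("wrist")
for t,z in {"pivot":57,"cover_knob":79}.items():
    for q in eyes.landmark_of("wrist",t)[:1]:
        v,u=q["at"];print(t,round(q["confidence"],2),u,v,atz(c,u,v,z).round(1))
b,_=eyes.get_image("side");d0=np.load("side_d.npy")
for t in ["sample_tin","balance_weight","carton"]: print(t,[(np.round(q["at"][::-1],1),round(q["confidence"],2)) for q in eyes.landmark_of("side",t)[:1]])
cv2.imwrite("pics/w10.png",np.hstack([cv2.resize(im,(400,300)),cv2.resize(b,(400,300))]))
E
```

```text
clock: 23.55
ee_pos: [495.5, -215.0, 219.7]
eef_rot: [0.822, 0.57, 0.001, 0.001]
ft_force: [1.0, 0.2, -0.0]
grip_width: 51.0
[-0.4   0.48  1.12  1.62 -0.45  1.32  0.43] yaw 1.2121613560175124
0.89 288.9 146.2 [ 542.70954873 -186.24733332   72.        ] tool delta [ 4.33059308  3.36391572 14.79051338] r 126.78162392675402 cover -0.021373405336603923
pivot 0.61 318.7 248.1 [ 538.4 -315.4   57. ]
cover_knob 0.81 291.1 149.1 [ 542.6 -187.8   79. ]
sample_tin [(array([198.2, 214.5]), 0.6)]
balance_weight [(array([186.3, 194.6]), 0.61)]
carton [(array([180.6, 178.4]), 0.81)]
```

View pics/w10.png

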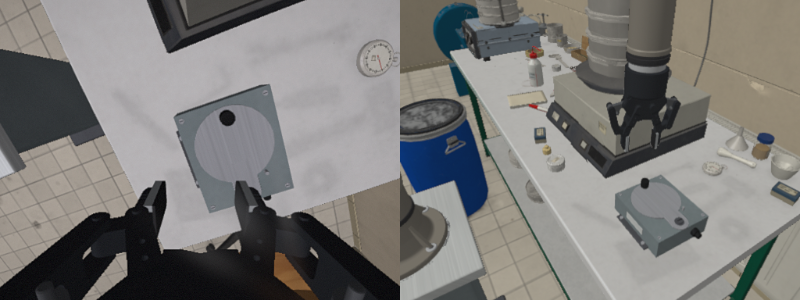

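The cover is shut: the knob bearing from the pivot is −0.03 rad, which equals the box's yaw. The bystanders haven't moved and the gripper is clear.

```bash
python3 -c "
from bench import arm;print(arm.hand_in())"
```

```text
the job is handed in; nothing more can be done
None
```

The dial is reset, the cover is shut again, and the job was handed in at about 24 s of the 70 s allowed; no verdict came back.

- **Cover opened:** I swung it to about 1.79 rad. The knob slipped in the grip part way, so I pushed it the rest of the way loosely between the fingers.
- **Dial turned:** I turned it clockwise from about 2.7 to 1.3 rad (about half way). I let go there, lifted clear, took it again and turned it to the index.
- **Dial check:** With the port still open, the picture showed the nose in line with the wedge, within about 0.02 rad of the box axis. I could not see the dial again once the cover was shut.
- **Cover shut:** I pushed it until it met the stop at about 15 N. Afterwards the knob's bearing from the pivot matched the box's yaw, both about −0.03 rad.
- **Bystanders:** The side camera found the tin, weight and carton within 1–3 pixels of where they started.
- **Robot clear:** The gripper was lifted off, at z ≈ 220 mm with about 1 N on the force reading.

**Disagreements:**
- The wrist camera's estimates of the port centre differed by up to 5 mm between views. I corrected for that just before gripping the bar.
- The first index wedge readings gave −0.07 to −0.09 rad, against −0.035 from the box edges. I used the box edges, and the later picture agreed with them.

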